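# Check a vacuum pump's oil with its dipstick and hold the tip under the magnifier

## Robot

A 6-joint arm with a two-finger parallel gripper is mounted at the origin on a cart in front of the work surface, level with it; the furniture and walls round the work are solid. World frame = base frame: x ahead of the robot, y to its left, z up, the work surface at z = 0. Lengths are in mm, angles in rad, forces in N, time in s.
With the tool pointing down it reaches from about 375 to 900 mm from the base axis. Payload 3.1 kg.
Tool frame: the origin (TCP) lies at the very end of the fingers, on their centre line; the grasp point (between the pads) lies 19 mm behind it; z points along the fingers, y is the line along which they close (so a half turn about z gives the same grasp; the last joint's range is limited). The gripper opens to 85 mm and grips with 20 to 120 N. Pads are 22 mm wide; open, the fingers measure 114 mm over their backs; the gripper's body (76 mm by 85 mm) begins 54 mm behind the grasp point. The pads swing forward as they close: fully open they stand 13 mm farther back than shut.
Start: joints at [0.947, 0.527, 1.433, -0, 1.181, -0.178], TCP at [269.445, 563.911, 231.31] pointing down, gripper open.
Joint ranges: [-3.08, 3.08], [-0.75, 2.2], [0.22, 2.44], [-1.43, 4.57], [0, 2.65], [-2.85, 2.85]. Speed limits (rad/s): [2.79, 2.79, 3.14, 3.14, 3.14, 3.14].

## Interface

Orientations are given as a 3x3 rotation matrix whose columns are the frame's x, y, z axes.
In Python, from plant import bot gives the robot as it stands.
- The arm moves only by the tool nudge_tcp, called after "Call:" as a command line: name --argument value ..., lists and objects as JSON in quotes. Schema: {"type":"object","properties":{"steps":{"type":"array","items":{"type":"object","properties":{"r":{"type":"array","items":{"type":"number"},"minItems":3,"maxItems":3},"trans":{"type":"array","items":{"type":"number"},"minItems":3,"maxItems":3},"finger_gap":{"type":"number"}},"additionalProperties":false,"required":["finger_gap"]},"minItems":1,"maxItems":20},"grip_force":{"type":"number"},"only":{"type":"string"},"quiet":{"type":"boolean"},"lines":{"type":"string"}},"required":["steps"],"additionalProperties":false}. steps is a list of rows, 1 to 20 of them, each an object with the fields r (a list: a rotation vector rx, ry, rz in shares of pi rad (1.0 is pi rad)), trans (a list: dx, dy, dz in normalised numbers (1 is 0.75 m)), finger_gap (the finger opening in mm); a field left out counts as zero (the opening has to be given); each row is the pose to reach, as a shift and turn from the pose commanded when the call began, along the tool's axes at that moment; what a row does not reach only later rows make up. A row lasts 1/8 s, in which the tool goes at most 62.5 mm and 0.188 rad, less where a joint would pass 70% of its speed; a pose out of reach is approached as far as the arm can. The fingers move at their own pace and stop on an object; grip_force is the grip in N (left out, the last holds). Time passes only in rows, so rows that do not move let the fingers close. The tool returns the time, the measured TCP pose, the force, the opening and the grip force at its end. only (a regular expression) keeps the lines of the reply that match it, lines (a string "A,B") keeps lines A to B, and quiet returns only ok. No shift or turn number may pass 1 either way. Input that does not fit is refused with a message, and nothing moves.
- bot.observe(): the state, without advancing time (a new reading comes with each control period).
- bot.get_image(name): name is "scene" or "top" or "wrist"; returns a dict with "pixels" (480x640x3 uint8, red, green, blue), "camera_matrix" (3x3 intrinsics, pixels), "k1" (the pictures are not rectified: a ray, as slopes to the right and down, at radius r is drawn at 1 + k1 r^2 times it, then the intrinsics apply), "world_to_cam" (4x4, takes a point from world to camera coordinates). Camera axes: x right, y down, z forward; pixel columns grow to the right and rows downward; lengths in mm; the calibration is good to about 2 mm. A picture is of the moment at which its call begins. There is no depth.
- bot.job_done(): hands the job in; it is judged then, once.
The state is a dict: "clock": time; "qpos": joint angles; "qvel": joint speeds; "joint_torque": joint torques, N m; "ee_pos": TCP position; "eef_rot": TCP orientation; "ft_force": force on the tool from outside, world axes, zero at the start; "torque": the same for the moment, N m; "width": finger opening in mm; "grip_force": force on a finger pad.
Only numpy, scipy, OpenCV 4.12 (cv2) and the standard library are available. Lean on these libraries where they do the work, as an engineer would, in place of code of your own. Each camera call takes 0.05 s, during which the arm holds its last target. There are 200 camera calls.

## Task

Check the oil of the vacuum pump. While your hand is still free, use the small black knob on the lens to swing the bench magnifier in line over the white plate of its foot and set the lens level; then take the yellow-handled dipstick from its blue rest, push it into the pump's slanting guide tube until the collar stops on the mouth, and draw it out again. Finish holding the dipstick level by its handle, with its tip under the middle of the lens, between the glass and the white plate and touching neither; do not put it down or let go, and do not knock over or shift the other things on the bench.

Things in the scene. Friction and masses are not known exactly. Their poses are not given: they have to be found in the camera images.
- dipstick: loose steel dipstick, 0.08 kg: rod 8 mm thick, 120 mm long below its collar (last 6 mm tapered), dark rings near the tip; collar disc 26 mm across; yellow round handle 16 mm thick. Origin on the axis at the collar's stop face, +x along the rod to the tip: collar from x = -5 to 0 mm, handle from -64 to -12. Starts level in its rest, axis 40 mm above the bench, handle towards the robot
- dipstick_tip (a point): end of the dipstick's rod (dipstick x = +120 mm)
- dipstick_grip (a point): middle of the yellow handle on its axis (dipstick x = -38 mm), the place to grip
- drip_rest: blue plastic drip dish 150 x 60 mm, rim 12 mm high, fixed; origin on the bench under its centre, x along the dipstick towards its tip. Posts at x = -43 and +43 mm (6 mm thick, 30 mm wide, 48 mm high) hold the rod in upward-open slots 10 mm wide, floors 36 mm above the bench. The dipstick's origin starts at x = -60 to -55 mm, so its handle overhangs the near end
- vacuum_pump: oil-sealed vacuum pump, fixed, 128 x 265 mm and up to 170 mm high: grey oil case at its right end (y -125 to -19 mm, x -62 to +62, top 134 mm), blue ribbed motor at its left. Origin on the bench under its centre, front (-x) towards the robot. A white exhaust filter and a capped inlet stand on the case at x above +10 mm
- guide_tube: the pump's dipstick guide tube: steel, slanting at 45 degrees down into the oil case's front. Origin at the centre of its mouth, +z along its axis out of the mouth (up and towards the robot); at (-108, -72, +150) mm in the pump's frame. Bore 12.4 mm, flaring to 18 mm over the last 10 mm; rim 25 mm across; 130 mm deep. With the dipstick home its origin is at the mouth and its +x along the tube's -z
- tube_mouth (a point): centre of the guide tube's mouth (origin of guide_tube)
- mag_base: foot and column of the bench magnifier, fixed: dark foot 245 x 130 mm, 12 mm high, x from -192 to +52 mm, with a white reading plate 130 x 112 mm. Origin on the bench under the 16 mm column; -x runs from the column along the foot over the white plate, roughly towards the robot
- plate_centre (a point): centre of the white reading plate's top, 110 mm in front (-x) of the column's axis and 13.5 mm above the bench
- mag_swivel (a joint): swivel of the magnifier's head about the column, rad, -1.3 to 1.3: 0 = lens in line with the foot, centred over the white plate; positive turns counterclockwise from above. Starts at -0.85 to -0.5 (lens swung to the robot's left). Stays where it is left; turning takes about 0.25 N m
- mag_tilt (a joint): tilt of the lens about a level hinge across the head, rad, -0.5 to 1.1: 0 = lens level, positive = knob edge raised. The hinge lies 55 mm in front of the column's axis, 215 mm above the bench. Starts at 0.5 to 0.9. Stays where it is left; tilting takes about 0.3 N m
- lens_centre (a point): centre of the lens, 55 mm from the tilt hinge; the black lens ring is 100 mm across and 14 mm thick. With both joints at 0 it is 110 mm in front of the column and 215 mm above the bench
- lens_knob (a point): centre of the small black knob on a thin stem at the lens's outer edge, 131 mm from the tilt hinge: a cylinder 16 mm thick, 16 mm long, its axis level and across the arm, so fingers that close across the arm pinch its flat ends
- buffer_bottle: clear bottle with blue cap, 56 x 56 x 106 mm, bystander; origin under its centre
- rack: small blue tube rack, 56 x 84 x 39 mm, bystander; origin under its centre
- dish: round petri dish, 62 mm across and 16 mm high, bystander; origin under its centre
- pipette: hand pipette lying on the bench in front of the pump, 113 x 279 x 28 mm, bystander; origin under its centre
- felt_pen_2: red and white felt pen lying on the bench, 138 mm long and 13 mm high, bystander; origin under its centre

How it is judged (in metres and radians):
On the way, in this order (a step that is already met when the one before it is completed fails the run):
1. the magnifier is set: lens in line over the white plate and level, let go (value of joint mag_swivel between -0.15 and 0.15 rad and value of joint mag_tilt between -0.15 and 0.15 rad and contact force between the arm and mag_base below 0.2 N), for 0.2 s.
2. the dipstick is fully in the guide tube, collar on the mouth (distance between dipstick and tube_mouth below 0.005 m and angle between the x axis of dipstick and the z axis of guide_tube, either way round below 0.12 rad and z of dipstick_tip in the frame of guide_tube below -0.115 m), for 0.1 s.
3. the dipstick is drawn out of the tube, in the gripper (distance between dipstick_tip and tube_mouth above 0.02 m and z of dipstick_tip in the frame of guide_tube above 0 m and contact force between the fingers and dipstick above 1 N), for 0.1 s.
At the end, for the whole second after the job is handed in: only the gripper carries the dipstick, at rest: rod level within 10 degrees, tip within 25 mm of the lens centre seen from above and 30 to 190 mm above the bench; dipstick touches no pump, rest or magnifier, arm touches no magnifier; swivel and tilt within 0.15 rad of 0 (all of step 1 and horizontal distance between dipstick_tip and lens_centre below 0.025 m and height (world z) of dipstick_tip between 0.03 and 0.19 m and angle between dipstick's own x axis and vertical between 1.395 and 1.745 rad and contact force between the fingers and dipstick above 1 N and contact force between dipstick and mag_base below 0.2 N and contact force between dipstick and vacuum_pump below 0.2 N and contact force between dipstick and drip_rest below 0.2 N and linear speed of dipstick below 0.02 m/s); the arm keeps its last pose, push and grip.
It fails at once if a bystander is shifted by more than 30 mm or tipped (distance of any of buffer_bottle, rack, dish, pipette, felt_pen_2 from where it was at the start of the episode above 0.03 m or angle between buffer_bottle's own z axis and vertical above 0.5 rad).
It also fails if it takes over 69 s, if anything falls off the work surface, if the arm or the gripper's body presses on something with over 40 N, if the wrist force passes 120 N, or if a joint passes its speed limit or range.

## Working session

There is one attempt and no reset: what is moved stays moved. The work goes in short steps, Python scripts to look and compute and a tool call to move; the robot and the scene stay as the last step left them, time stands still between calls to the robot, and variables do not carry over. Pictures are saved under pics/ and viewed, at most 10 in all, crops included, and the job is handed in when it is done.

```bash
ls; mkdir -p pics; python3 - <<'E'
from plant import bot
import cv2,json,numpy as np
for n in ["scene","top"]:
    d=bot.get_image(n); cv2.imwrite(f"pics/{n}0.png",d["pixels"][:,:,::-1]); print(n,d["camera_matrix"],d["k1"],d["world_to_cam"])
o=bot.observe(); print(o)
E
```

```text
pics
plant.py
scene [[508.07803236   0.         321.59802564]
 [  0.         508.07803236 238.00125832]
 [  0.           0.           1.        ]] -0.08468506073817957 [[ 4.35663874e-01 -8.99898964e-01 -1.94638915e-02 -1.57138001e+02]
 [-7.04082075e-01 -3.27232778e-01 -6.30227848e-01  5.18004430e+02]
 [ 5.60772164e-01  2.88271683e-01 -7.76166230e-01  1.37208334e+03]
 [ 0.00000000e+00  0.00000000e+00  0.00000000e+00  1.00000000e+00]]
top [[520.15970415   0.         319.43114095]
 [  0.         520.15970415 244.54977529]
 [  0.           0.           1.        ]] -0.015601274331314006 [[-6.91995427e-03 -9.99903085e-01  1.20803139e-02  6.17863347e+01]
 [-9.80445683e-01  4.40837939e-03 -1.96740512e-01  5.86069798e+02]
 [ 1.96668190e-01 -1.32055269e-02 -9.80381169e-01  1.53049034e+03]
 [ 0.00000000e+00  0.00000000e+00  0.00000000e+00  1.00000000e+00]]
{'clock': 0.1, 'qpos': array([ 9.46498758e-01,  5.28411508e-01,  1.43377098e+00, -2.31906326e-05,
        1.18142444e+00, -1.78488541e-01]), 'qvel': array([ 0.00230901, -0.00204053, -0.00406323,  0.00011363,  0.0011248 ,
       -0.00016459]), 'joint_torque': array([-4.09894328e-04, -4.43305600e+01, -1.78585374e+01, -1.44234709e-04,
        3.78856043e-03,  1.20527247e-05]), 'ee_pos': array([269.07872223, 563.39025843, 230.40896524]), 'eef_rot': array([[-9.02265728e-01,  4.31178862e-01, -1.15999367e-03],
       [ 4.31180291e-01,  9.02264287e-01, -1.64687442e-03],
       [ 3.36523421e-04, -1.98608475e-03, -9.99997971e-01]]), 'ft_force': array([-0.22799491,  0.91465761,  0.13370376]), 'torque': array([ 0.04874825, -0.05352674, -0.0330401 ]), 'grip_force': 0.0, 'width': 85.37402994969352}
```

View pics/scene0.png

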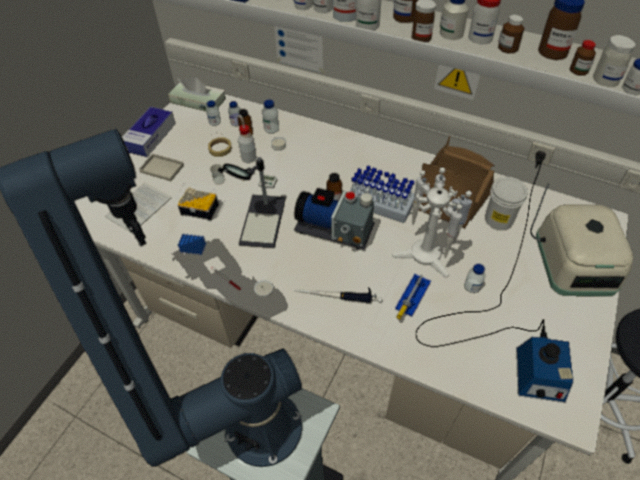

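View pics/top0.png

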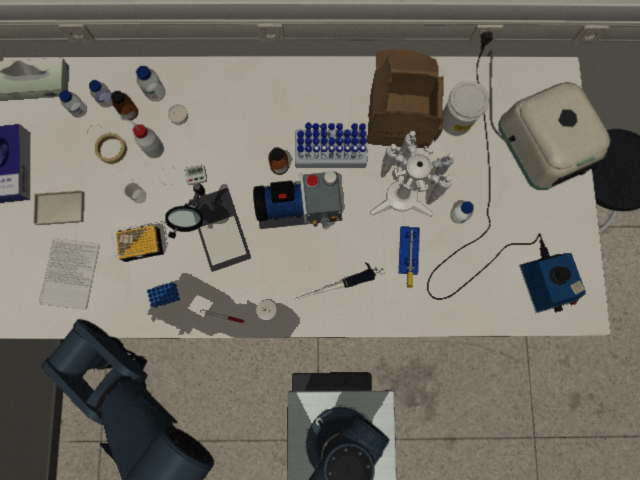

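```bash
python3 - <<'E'
import cv2,numpy as np
t=cv2.imread("pics/top0.png");s=cv2.imread("pics/scene0.png")
r=lambda im,x,y,w,h,k:cv2.resize(im[y:y+h,x:x+w],None,fx=k,fy=k,interpolation=cv2.INTER_CUBIC)
cv2.imwrite("pics/a.png",r(t,150,170,200,110,4))
M=np.zeros((600,800,3),np.uint8)
a=r(s,205,150,200,70+45,4);M[:460-0,:800]=a[:460]
M[460:600,:]=0
cv2.imwrite("pics/b.png",M[:460])
C=np.zeros((480,800,3),np.uint8)
a=r(t,385,220,50,75,6);C[:450,:300]=a
a=r(s,385,270,60,60,8);C[:480,310:790]=a
cv2.imwrite("pics/c.png",C)
E
```

```text
(no output)
```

View pics/a.png

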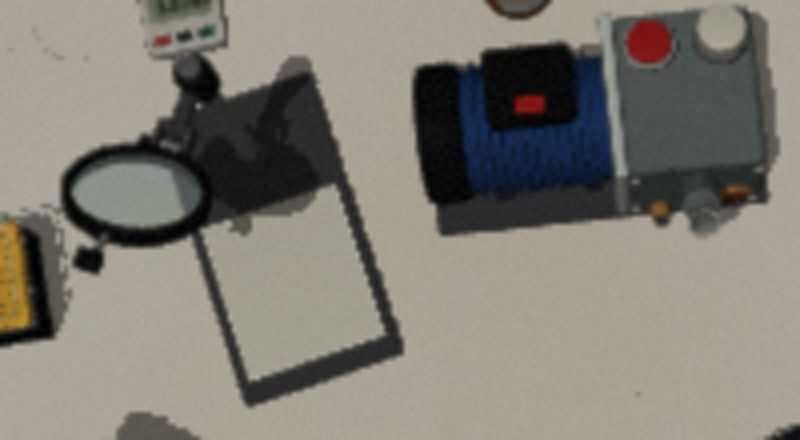

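View pics/b.png

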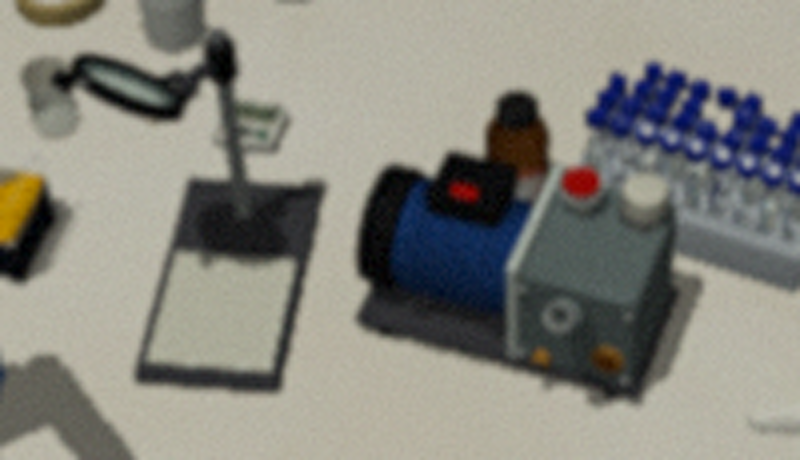

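View pics/c.png

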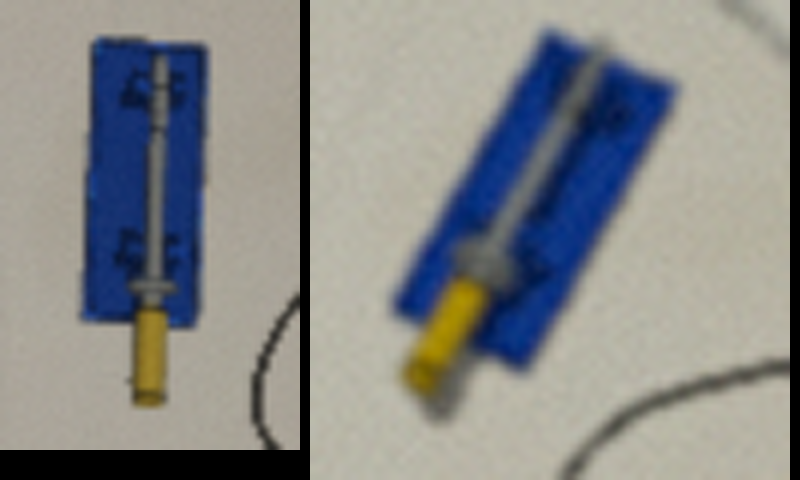

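The top view shows the magnifier (lens about 184,218; knob 172,235), the pump with its mouth near (326,224), and the dipstick from (410,287) to (412,229). The scene view confirms the layout: the knob is near (221,170), the mouth near (345,229), and the dipstick handle near (399,317).

```bash
cat > h.py <<'E'
import numpy as np, json
from scipy.optimize import least_squares
from scipy.spatial.transform import Rotation as R
def proj(c,P):
    P=np.atleast_2d(P); q=P@np.array(c["world_to_cam"])[:3,:3].T+np.array(c["world_to_cam"])[:3,3]
    s=q[:,:2]/q[:,2:]; s=s*(1+c["k1"]*(s**2).sum(1,keepdims=True)); K=np.array(c["camera_matrix"])
    return s@K[:2,:2].T+K[:2,2]
def tri(obs):  # [(cam,px)]
    return least_squares(lambda p:np.concatenate([proj(c,p)[0]-u for c,u in obs]),[500,0,100])
def onz(c,u,z):
    f=least_squares(lambda p:proj(c,[p[0],p[1],z])[0]-u,[500,0]); return np.r_[f.x,z]
def pose2(p,P):
    P=np.atleast_2d(P);return P@R.from_euler('z',p[2]).as_matrix().T+[p[0],p[1],0]
E
python3 - <<'E'
from plant import bot
import pickle
pickle.dump({n:{k:v for k,v in bot.get_image(n).items() if k!="pixels"} for n in["scene","top"]},open("cams.pkl","wb"))
from h import *
C=pickle.load(open("cams.pkl","rb"));T,S=C["top"],C["scene"]
at=lambda *q:np.array(q)/4+[150,170]; bs=lambda *q:np.array(q)/4+[205,150]
ct=lambda *q:np.array(q)/6+[385,220]; cs=lambda *q:(np.array(q)-[310,0])/8+[385,270]
# mag
pl={'nl':(-175,56),'nr':(-175,-56),'fr':(-45,-56),'fl':(-45,56)}
obs=[(T,at(247,383),'nl'),(T,at(388,337),'nr'),(T,at(332,183),'fr'),(S,bs(175,250),'fl'),(S,bs(297,258),'fr'),(S,bs(272,375),'nr'),(S,bs(150,367),'nl')]
f=least_squares(lambda p:np.concatenate([proj(c,pose2(p,[*pl[k],13.5]))[0]-u for c,u,k in obs]),[700,250,0])
m=f.x;print("mag",m,np.round(f.fun,1))
k=tri([(T,at(89,260)),(S,bs(65,80))]);l=tri([(T,at(136,193)),(S,bs(130,87))])
print("knob",k.x,k.fun.round(1),"lens",l.x,l.fun.round(1))
def kp(m,sw,ti,r):
    d=55+r*np.cos(ti); return pose2(m,[-d*np.cos(sw),-d*np.sin(sw),215+r*np.sin(ti)])[0]
g=least_squares(lambda q:np.concatenate([proj(c,kp(m,*q,r))[0]-u for c,u,r in[(T,at(89,260),131),(S,bs(65,80),131),(T,at(136,193),55),(S,bs(130,87),55)]]),[-.7,.7])
print("joints",g.x,g.fun.round(1),"knob",kp(m,*g.x,131),"target",kp(m,0,0,131),"lens0",kp(m,0,0,55))
# pump
pp={'nl':(-62,-19,134),'nr':(-62,-125,134),'fr':(62,-125,134),'fl':(62,-19,134),'m':(-108,-72,150)}
obs=[(T,at(704,213),'m'),(S,bs(561,317),'m'),(T,at(757,162),'nr'),(S,bs(522,265),'nl'),(S,bs(672,235),'fr'),(S,bs(560,167),'fl'),(S,bs(637,305),'nr')]
f=least_squares(lambda p:np.concatenate([proj(c,pose2(p,pp[k]))[0]-u for c,u,k in obs]),[700,0,0])
print("pump",f.x,f.fun.round(1),"mouth",pose2(f.x,pp['m']),"tri",tri([(o[0],o[1]) for o in obs[:2]]).x)
for n,a,b in[("hend",ct(149,400),cs(420,378)),("collar",ct(153,287),cs(485,262)),("tip",ct(160,55),cs(602,45))]:
    print(n,onz(T,a,40),onz(S,b,40),tri([(T,a),(S,b)]).x)
E
```

```text
mag [7.11993384e+02 3.97960017e+02 3.47764668e-01] [ 0.7  0.4 -0.4 -0.4  0.4  0.3  0.1  0.6 -0.2  0.5  0.3 -0.8 -0.8 -1. ]
knob [564.84211003 441.73187879 299.49813193] [ 0. -0. -0.  0.] lens [622.42127658 426.40209944 248.13302045] [ 0. -0. -0.  0.]
joints [-0.63328189  0.71862819] [ 0.  -0.1 -0.  -0.3  0.2  0.8 -0.3 -0. ] knob [564.60695655 441.22343124 301.24420584] target [537.12792835 334.57174821 215.        ] lens0 [608.5783294  360.47233103 215.        ]
pump [7.23926356e+02 1.23508163e+02 7.36228242e-02] [-1.2  3.1 -1.2 -0.2  2.1  0.6 -1.9  1.6  2.9 -8.4  1.4  0.7 -0.   0.2] mouth [[621.51497724  43.75912242 150.        ]] tri [632.22582607  41.5317183  139.41304078]
hend [ 457.85596173 -216.4034091    40.        ] [ 457.76260229 -214.11100391   40.        ] [ 457.04119098 -215.13721581   42.3112761 ]
collar [ 515.8526959  -220.82711069   40.        ] [ 516.76954319 -218.81796224   40.        ] [ 514.99418674 -219.66774937   43.44505535]
tip [ 637.58067077 -229.5170849    40.        ] [ 633.09087999 -226.64570297   40.        ] [ 637.02846653 -228.19674913   36.88734135]
```

```bash
cat >> h.py <<'E'
def rows(targets):
    from plant import bot
    o=bot.observe(); R0=np.array(o["eef_rot"]);p0=np.array(o["ee_pos"])
    for Rt,p in targets:
        rv=R.from_matrix(R0.T@Rt).as_rotvec(); d=R0.T@(np.array(p)-p0)
        print(*rv.round(3),*d.round(1), " dist",np.linalg.norm(d).round(1), np.linalg.norm(rv).round(2))
def frame(y,z):
    y=np.array(y,float);z=np.array(z,float);z/=np.linalg.norm(z);y-=y@z*z;y/=np.linalg.norm(y)
    return np.stack([np.cross(y,z),y,z],1)
def kp(sw,ti,r,m=(712.0,398.0,0.3478)):
    d=55+r*np.cos(ti); return pose2(m,[-d*np.cos(sw),-d*np.sin(sw),215+r*np.sin(ti)])[0]
E
python3 - <<'E'
from h import *
F=lambda sw:frame([-np.sin(.3478+sw),np.cos(.3478+sw),0],[0,0,-1])
k=kp(-.633,.719,131)
rows([(F(-.633),k+[0,0,61])])
rows([(F(-.633),k+[0,0,-19])])
E
```

```text
-0.001 -0.0 -0.161 -319.3 16.8 -131.7  dist 345.8 0.16
-0.001 -0.0 -0.161 -319.3 16.9 -51.7  dist 323.9 0.16
```

The rows are not in the units I measure in: shifts go in shares of 0.75 m and turns go in shares of pi rad. I convert before sending: -319 mm is -0.4253, -132 mm is -0.176, -0.16 rad is -0.0509.

Call:
nudge_tcp --steps '[{"r": [0,0,-0.0509],"trans": [-0.4253,0.0227,-0.176],"finger_gap": 50},{"r": [0,0,-0.0509],"trans": [-0.4253,0.0227,-0.176],"finger_gap": 50},{"r": [0,0,-0.0509],"trans": [-0.4253,0.0227,-0.176],"finger_gap": 50},{"r": [0,0,-0.0509],"trans": [-0.4253,0.0227,-0.176],"finger_gap": 50},{"r": [0,0,-0.0509],"trans": [-0.4253,0.0227,-0.176],"finger_gap": 50},{"r": [0,0,-0.0509],"trans": [-0.4253,0.0227,-0.176],"finger_gap": 50},{"r": [0,0,-0.0509],"trans": [-0.4253,0.0227,-0.176],"finger_gap": 50},{"r": [0,0,-0.0509],"trans": [-0.4253,0.0227,-0.176],"finger_gap": 50},{"r": [0,0,-0.0509],"trans": [-0.4253,0.0227,-0.176],"finger_gap": 50}]' --grip_force 40

```text
clock: 1.32
ee_pos: [562.9, 442.4, 362.5]
eef_rot: [[-0.96, 0.28, -0.002], [0.28, 0.96, -0.001], [0.002, -0.001, -1.0]]
ft_force: [0.0, 1.0, -1.0]
width: 50.0
grip_force: 0.0
```

```bash
python3 - <<'E'
from h import *
from plant import bot; import cv2
d=bot.get_image("wrist"); cv2.imwrite("pics/w1.png",d["pixels"][:,:,::-1])
for sw,ti,r in[(-.633,.719,131),(-.633,.719,55)]: print(proj(d,kp(sw,ti,r)))
F=lambda sw:frame([-np.sin(.3478+sw),np.cos(.3478+sw),0],[0,0,-1])
rows([(F(-.633),kp(-.633,.719,131)+[0,0,-17])])
E
```

```text
[[322.81356124 260.83394315]]
[[322.99514275 311.53680652]]
-0.001 -0.001 0.001 -2.0 -0.7 78.4  dist 78.5 0.0
```

View pics/w1.png

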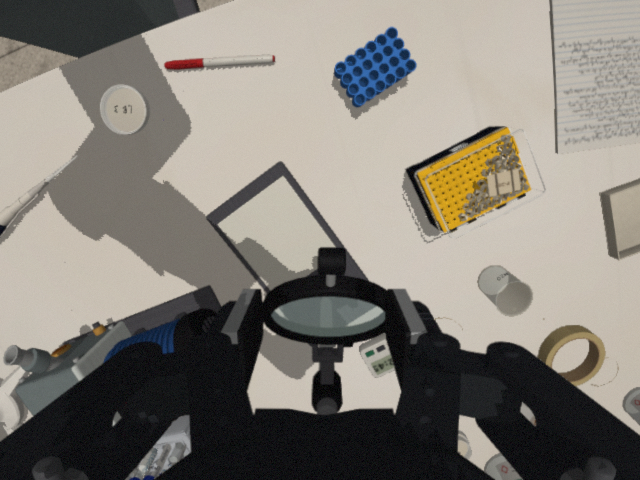

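The wrist view shows the knob at (332,260) and the lens at (327,312), about 5 mm to the right of prediction. I'll shift +y and descend.

In the tool's units: 78 mm is 0.104, 40 mm is 0.0533.

Call:
nudge_tcp --steps '[{"trans": [-0.0027,0.0053,0.0533],"finger_gap": 50},{"trans": [-0.0027,0.0053,0.104],"finger_gap": 50},{"trans": [-0.0027,0.0053,0.104],"finger_gap": 50},{"trans": [-0.0027,0.0053,0.104],"finger_gap": 10},{"trans": [-0.0027,0.0053,0.104],"finger_gap": 10},{"trans": [-0.0027,0.0053,0.104],"finger_gap": 10},{"trans": [-0.0027,0.0053,0.104],"finger_gap": 10},{"trans": [-0.0027,0.0053,0.104],"finger_gap": 10}]' --grip_force 40

```text
clock: 2.38
ee_pos: [567.7, 445.8, 287.0]
eef_rot: [[-0.959, 0.282, 0.001], [0.282, 0.959, 0.002], [-0.001, 0.003, -1.0]]
ft_force: [-1.9, 1.7, 5.6]
width: 15.2
grip_force: 42.3
```

```bash
python3 - <<'E'
from h import *
from plant import bot
F=lambda sw:frame([-np.sin(.3478+sw),np.cos(.3478+sw),0],[0,0,-1])
p=bot.observe()["ee_pos"]
off=p-kp(-.62,.719,131);print(off)
for i in range(1,11):
    s=i/10; rows([(F(-.62*(1-s)),kp(-.62*(1-s),.719*(1-s),131)+[0,0,off[2]])])
E
```

```text
[  3.57868384   6.55336764 -14.30623719]
0.003 0.001 -0.075 7.1 -17.3 7.3  dist 20.0 0.08
0.003 0.001 -0.137 11.4 -27.9 14.9  dist 33.6 0.14
0.003 0.001 -0.199 14.4 -38.9 23.0  dist 47.5 0.2
0.003 0.001 -0.261 16.1 -50.3 31.4  dist 61.4 0.26
0.003 0.001 -0.323 16.5 -61.8 40.0  dist 75.4 0.32
0.003 0.001 -0.385 15.4 -73.3 48.9  dist 89.4 0.39
0.003 0.001 -0.447 13.0 -84.6 58.0  dist 103.4 0.45
0.003 0.001 -0.509 9.3 -95.5 67.2  dist 117.1 0.51
0.002 0.002 -0.571 4.2 -105.9 76.6  dist 130.7 0.57
0.002 0.002 -0.633 -2.0 -115.6 86.0  dist 144.0 0.63
```

In the tool's units: -115.6 mm is -0.1541, -106 mm is -0.1413, -0.633 rad is -0.2015.

Call:
nudge_tcp --steps '[{"r": [0,0,-0.0127],"trans": [0.0047,-0.012,0.0053],"finger_gap": 10},{"r": [0,0,-0.0239],"trans": [0.0093,-0.0227,0.0093],"finger_gap": 10},{"r": [0,0,-0.0436],"trans": [0.0152,-0.0373,0.02],"finger_gap": 10},{"r": [0,0,-0.0637],"trans": [0.0192,-0.052,0.0307],"finger_gap": 10},{"r": [0,0,-0.0828],"trans": [0.0213,-0.0667,0.0413],"finger_gap": 10},{"r": [0,0,-0.1028],"trans": [0.022,-0.0827,0.0533],"finger_gap": 10},{"r": [0,0,-0.1225],"trans": [0.0205,-0.0973,0.0653],"finger_gap": 10},{"r": [0,0,-0.1423],"trans": [0.0173,-0.1128,0.0773],"finger_gap": 10},{"r": [0,0,-0.1623],"trans": [0.0124,-0.1273,0.0893],"finger_gap": 10},{"r": [0,0,-0.1814],"trans": [0.0056,-0.1413,0.1021],"finger_gap": 10},{"r": [0,0,-0.2015],"trans": [-0.0027,-0.1541,0.1147],"finger_gap": 10},{"r": [0,0,-0.2015],"trans": [-0.0027,-0.1541,0.1147],"finger_gap": 10},{"r": [0,0,-0.2015],"trans": [-0.0027,-0.1541,0.1147],"finger_gap": 10}]'

```text
clock: 4.0
ee_pos: [538.2, 333.6, 199.5]
eef_rot: [[-0.941, -0.34, 0.003], [-0.34, 0.941, 0.0], [-0.003, -0.001, -1.0]]
ft_force: [3.3, 0.2, -0.5]
width: 15.0
grip_force: 43.1
```

```bash
python3 - <<'E'
from h import *
from plant import bot; import cv2
print(kp(0,0,131))
t=bot.get_image("top")["pixels"][170:280,150:260,::-1];s=bot.get_image("scene")["pixels"][140:230,210:310,::-1]
M=np.zeros((440,800,3),np.uint8);M[:,:440]=cv2.resize(t,None,fx=4,fy=4);M[:320,445:]=cv2.resize(s,(355,320));cv2.imwrite("pics/m1.png",M)
E
```

```text
[537.13678457 334.60555316 215.        ]
```

View pics/m1.png

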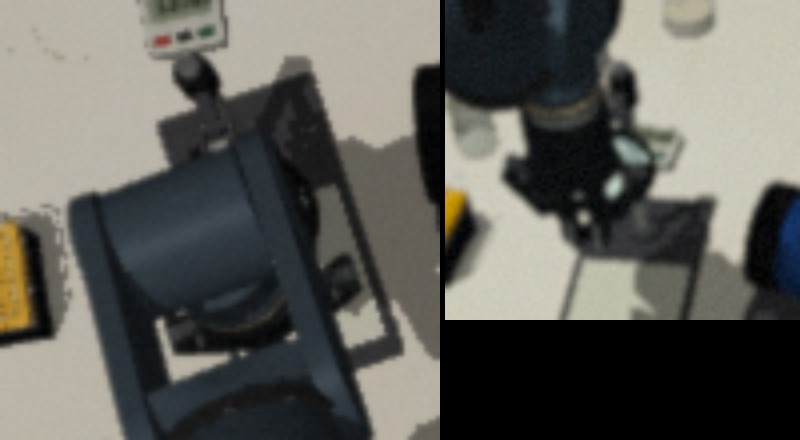

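In the tool's units: -150 mm is -0.2, -120 mm is -0.16.

Call:
nudge_tcp --steps '[{"finger_gap": 60},{"finger_gap": 60},{"finger_gap": 60},{"trans": [0,0,-0.08],"finger_gap": 60},{"trans": [0,0,-0.16],"finger_gap": 60},{"trans": [0,0,-0.2],"finger_gap": 60},{"trans": [0,0,-0.2],"finger_gap": 60}]'

```text
clock: 4.97
ee_pos: [538.0, 334.1, 352.7]
eef_rot: [[-0.94, -0.34, 0.006], [-0.34, 0.94, 0.002], [-0.007, 0.0, -1.0]]
ft_force: [0.2, -0.8, -0.4]
width: 60.0
grip_force: 0.0
```

```bash
python3 - <<'E'
from h import *
from plant import bot
d=bot.get_image("wrist"); o=bot.observe(); W=np.array(d["world_to_cam"]);Rc=W[:3,:3];c=-Rc.T@W[:3,3]
R0=o["eef_rot"];print("cam in tool",R0.T@(c-o["ee_pos"]),"cam axes in tool\n",(R0.T@Rc.T).round(2)); print(o["qpos"])
m=np.array([622,44,150])
rows([(frame([-.07,1,0],[0,0,-1]),[490,100,320])])
print(o["ee_pos"])
E
```

```text
cam in tool [  68.71152052   -0.31042043 -145.90462219] cam axes in tool
 [[-0.   -0.96 -0.28]
 [ 1.   -0.    0.  ]
 [-0.   -0.28  0.96]]
[ 3.79431927e-01  4.33397234e-01  1.25970133e+00  7.73098744e-05
  1.44702964e+00 -1.53868202e+00]
0.0 0.001 0.277 123.6 -203.7 29.9  dist 240.1 0.28
[536.84554623 333.59327644 350.10220214]
```

In the tool's units: -163 mm is -0.2173, 110 mm is 0.1467, 0.277 rad is 0.0882.

Call:
nudge_tcp --steps '[{"r": [0,0,0.0882],"trans": [0.1467,-0.2173,0.02],"finger_gap": 60},{"r": [0,0,0.0882],"trans": [0.1467,-0.2173,0.02],"finger_gap": 60},{"r": [0,0,0.0882],"trans": [0.1467,-0.2173,0.02],"finger_gap": 60},{"r": [0,0,0.0882],"trans": [0.1467,-0.2173,0.02],"finger_gap": 60},{"r": [0,0,0.0882],"trans": [0.1467,-0.2173,0.02],"finger_gap": 60}]'

```text
clock: 5.65
ee_pos: [488.4, 142.6, 333.1]
eef_rot: [[-0.998, -0.069, -0.003], [-0.069, 0.998, 0.001], [0.003, 0.001, -1.0]]
ft_force: [0.2, -0.0, 0.9]
width: 59.9
grip_force: 0.0
```

```bash
python3 - <<'E'
from plant import bot; import pickle,cv2
d=bot.get_image("wrist"); pickle.dump(d,open("w2.pkl","wb"));print(bot.observe()["ee_pos"])
E
```

```text
[488.96875069 143.34272415 333.49162135]
```

Call:
nudge_tcp --steps '[{"trans": [0,-0.2667,0],"finger_gap": 60},{"trans": [0,-0.2667,0],"finger_gap": 60},{"trans": [0,-0.2667,0],"finger_gap": 60},{"trans": [0,-0.2667,0],"finger_gap": 60},{"trans": [0,-0.2667,0],"finger_gap": 60}]'

```text
clock: 6.32
ee_pos: [503.6, -56.0, 333.8]
eef_rot: [[-0.998, -0.07, -0.001], [-0.07, 0.998, 0.001], [0.001, 0.001, -1.0]]
ft_force: [1.0, -0.3, 0.9]
width: 59.8
grip_force: 0.0
```

```bash
python3 - <<'E'
from plant import bot; import pickle,cv2,numpy as np
from h import *
d=bot.get_image("wrist"); pickle.dump(d,open("w3.pkl","wb"));print(bot.observe()["ee_pos"])
e=pickle.load(open("w2.pkl","rb"))
M=np.zeros((600,800,3),np.uint8)
for i,(c) in enumerate((e,d)):
    u=proj(c,[625,43,147])[0].astype(int);x=min(max(u[0]-65,0),640-130);y=min(max(u[1]-65,0),480-130);print(u,x,y)
    M[:390,i*400:i*400+390]=cv2.resize(c["pixels"][y:y+130,x:x+130,::-1],None,fx=3,fy=3,interpolation=cv2.INTER_CUBIC)
t=bot.get_image("top")["pixels"][185:255,170:260,::-1];M[395:600,:264]=cv2.resize(t,(264,205))
s=bot.get_image("scene")["pixels"][150:220,220:310,::-1];M[395:600,270:534]=cv2.resize(s,(264,205))
cv2.imwrite("pics/p1.png",M)
E
```

```text
[503.29657005 -55.16217178 333.93581283]
[214 340] 149 275
[414 338] 349 273
```

View pics/p1.png

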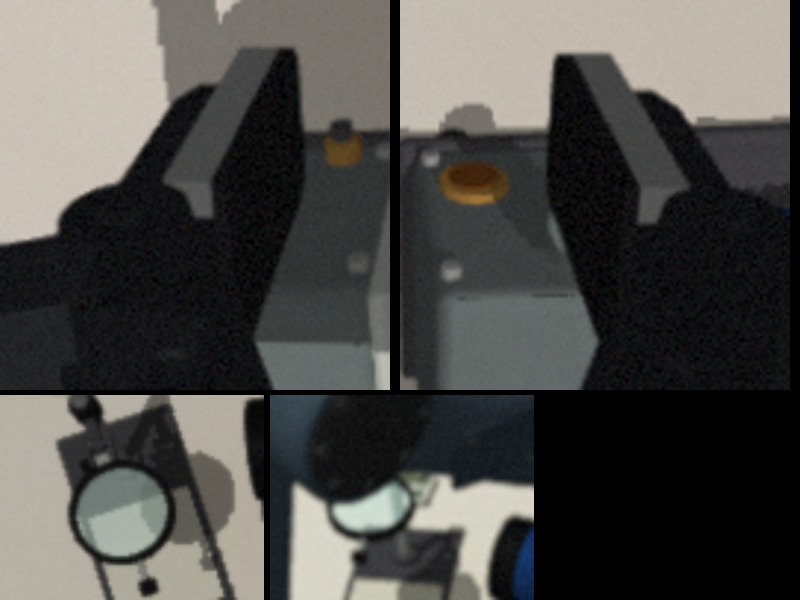

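In the tool's units: -140 mm is -0.1867, 36 mm is 0.048.

Call:
nudge_tcp --steps '[{"trans": [-0.1867,0.048,0],"finger_gap": 60},{"trans": [-0.1867,0.048,0],"finger_gap": 60},{"trans": [-0.1867,0.048,0],"finger_gap": 60},{"trans": [-0.1867,0.048,0],"finger_gap": 60}]'

```text
clock: 6.98
ee_pos: [640.8, -8.3, 333.5]
eef_rot: [[-0.997, -0.074, -0.001], [-0.074, 0.997, 0.0], [0.001, 0.001, -1.0]]
ft_force: [-0.6, -0.1, 0.2]
width: 60.0
grip_force: 0.0
```

```bash
python3 - <<'E'
from plant import bot; import pickle
pickle.dump(bot.get_image("wrist"),open("w4.pkl","wb"));print(bot.observe()["ee_pos"])
E
```

```text
[639.64022767  -9.02865239 333.70115353]
```

Call:
nudge_tcp --steps '[{"trans": [0,0.1333,0],"finger_gap": 60},{"trans": [0,0.1333,0],"finger_gap": 60},{"trans": [0,0.1333,0],"finger_gap": 60}]'

```text
clock: 7.4
ee_pos: [631.1, 91.6, 334.9]
eef_rot: [[-0.997, -0.074, -0.001], [-0.074, 0.997, 0.0], [0.001, 0.0, -1.0]]
ft_force: [0.5, -0.0, -0.9]
width: 60.0
grip_force: 0.0
```

```bash
python3 - <<'E'
from plant import bot; import pickle
pickle.dump(bot.get_image("wrist"),open("w5.pkl","wb"));print(bot.observe()["ee_pos"])
E
```

```text
[631.62135355  89.8486531  334.87637354]
```

Call:
nudge_tcp --steps '[{"r": [0,0,0.0446],"trans": [0.0733,-0.44,0.0533],"finger_gap": 60},{"r": [0,0,0.0446],"trans": [0.0733,-0.44,0.0533],"finger_gap": 60},{"r": [0,0,0.0446],"trans": [0.0733,-0.44,0.0533],"finger_gap": 60},{"r": [0,0,0.0446],"trans": [0.0733,-0.44,0.0533],"finger_gap": 60},{"r": [0,0,0.0446],"trans": [0.0733,-0.44,0.0533],"finger_gap": 60},{"r": [0,0,0.0446],"trans": [0.0733,-0.44,0.0533],"finger_gap": 60},{"r": [0,0,0.0446],"trans": [0.0733,-0.44,0.0533],"finger_gap": 60},{"r": [0,0,0.0446],"trans": [0.0733,-0.44,0.0533],"finger_gap": 60}]'

```text
clock: 8.45
ee_pos: [601.3, -243.0, 294.7]
eef_rot: [[-0.998, 0.069, 0.0], [0.069, 0.998, 0.001], [0.0, 0.001, -1.0]]
ft_force: [-0.4, 0.0, 1.0]
width: 59.9
grip_force: 0.0
```

```bash
python3 - <<'E'
from plant import bot; import pickle,cv2,numpy as np
from h import *
d=bot.get_image("wrist"); pickle.dump(d,open("w6.pkl","wb"));print(bot.observe()["ee_pos"])
M=np.zeros((600,800,3),np.uint8)
for i,n in enumerate(("w4","w5")):
    c=pickle.load(open(n+".pkl","rb"))
    u=proj(c,[625,43,147])[0].astype(int);x=min(max(u[0]-50,0),640-100);y=min(max(u[1]-50,0),480-100);print(u,x,y)
    M[:300,i*305:i*305+300]=cv2.resize(c["pixels"][y:y+100,x:x+100,::-1],None,fx=3,fy=3,interpolation=cv2.INTER_CUBIC)
u=proj(d,[[457,-215,40],[515,-220,40],[636,-228.5,40]]);print(u)
M[300:600,:400]=cv2.resize(d["pixels"][0:300,120:520,::-1],(400,300))
cv2.imwrite("pics/p2.png",M)
E
```

```text
[ 601.50912996 -242.50430791  294.74923529]
[382 199] 332 149
[269 201] 219 151
[[341.79213288  52.35156481]
 [340.28198546 113.56734512]
 [339.0113281  229.82176548]]
```

View pics/p2.png

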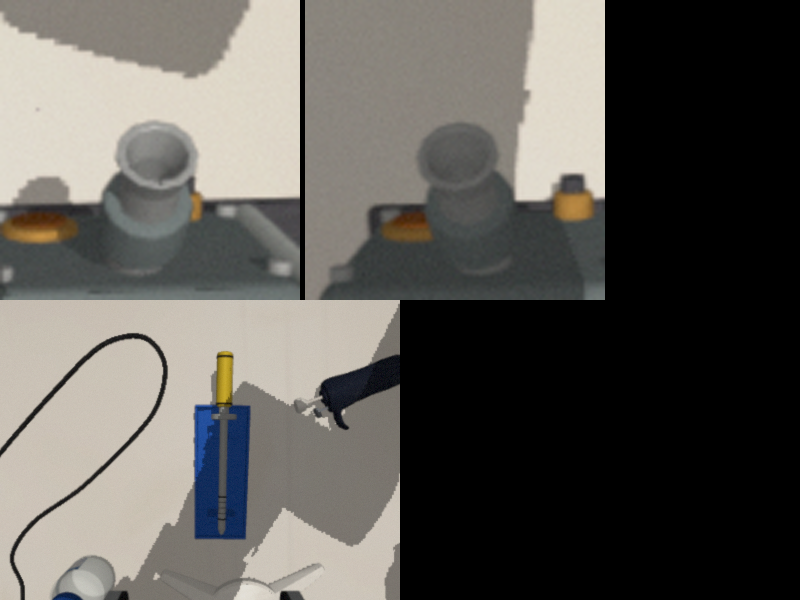

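In the wrist views, the mouth centre is at (384.3,200.0) in w4 and (269.8,202.7) in w5. The dipstick runs from its handle end (345,52) through the collar (344,117) to the tip (342,235).

```bash
python3 - <<'E'
import pickle
from h import *
w4,w5,w6=[pickle.load(open(n+".pkl","rb")) for n in("w4","w5","w6")]
C=pickle.load(open("cams.pkl","rb"));T,S=C["top"],C["scene"]
a=(w4,[384.3,200]);b=(w5,[269.8,202.7]);t=(T,[326,223.3]);s=(S,[345.2,229.2])
f=tri([a,b]);print("mouth wrist",f.x,f.fun);f=tri([a,b,t,s]);print(f.x,f.fun.round(1));print(tri([a,b,s]).x)
# fixed z=150
g=least_squares(lambda p:np.concatenate([proj(c,[p[0],p[1],150])[0]-u for c,u in(a,b)]),[620,43]);print("z150",g.x,g.fun.round(1))
for n,u in(("hend",[345,52.5]),("collar",[344,117]),("tip",[342,235])):print(n,onz(w6,u,40))
# tube base ring on case front & pump yaw: rim of tube (root) 
print(onz(T,[211.6,225],215),kp(0,0,55),onz(T,[220.5,250.6],215),kp(0,0,131))
R0=w6["world_to_cam"]
# case near top edge z=134 in w5/w4: yaw
for c,p,q,o in((w5,(385,292),(580,290),(219-305/3,151)),):
    P,Q=[onz(c,[x/3+o[0],y/3+o[1]],134) for x,y in(p,q)];print("edge",P,Q,np.arctan2(-(Q-P)[0],(Q-P)[1]))
E
```

```text
mouth wrist [625.01038722  43.57236167 151.08696232] [ 0.00427531  0.23841883 -0.0054239  -0.23960076]
[625.45556036  43.36365567 149.58907091] [-0.6  0.4 -0.  -0.1 -1.1  1.8 -0.6 -0.9]
[625.34183583  43.52156092 148.96765287]
z150 [625.19664247  43.59778977] [-0.2  0.2  0.2 -0.3]
hend [ 457.34164745 -211.87365031   40.        ]
collar [ 518.60249489 -216.44542186   40.        ]
tip [ 642.06173968 -225.58186656   40.        ]
[611.27987531 357.91754867 215.        ] [608.58627045 360.50866047 215.        ] [539.23267986 331.17620946 215.        ] [537.13678457 334.60555316 215.        ]
edge [674.41090634  19.80632958 134.        ] [669.12422637  81.8977292  134.        ] 0.08493865754504776
```

```bash
python3 - <<'E'
from h import *
d=np.array([np.cos(.074),-np.sin(.074),0]);z=.5*d+[0,0,-.866];F=frame([.074,.997,0],z)
g=np.array([483.5,-216,40])
rows([(F,g-101*z)])
E
```

```text
0.002 -0.523 0.006 170.1 18.6 167.3  dist 239.3 0.52
```

In the tool's units: 170 mm is 0.2267, 167 mm is 0.2227, -0.523 rad is -0.1665.

Call:
nudge_tcp --steps '[{"r": [0,-0.0573,0],"trans": [0.08,0.008,0],"finger_gap": 50},{"r": [0,-0.1146,0],"trans": [0.16,0.016,0.0667],"finger_gap": 50},{"r": [0,-0.1665,0.0019],"trans": [0.2267,0.0248,0.1467],"finger_gap": 50},{"r": [0,-0.1665,0.0019],"trans": [0.2267,0.0248,0.2227],"finger_gap": 50},{"r": [0,-0.1665,0.0019],"trans": [0.2267,0.0248,0.2227],"finger_gap": 50},{"r": [0,-0.1665,0.0019],"trans": [0.2267,0.0248,0.2227],"finger_gap": 50},{"r": [0,-0.1665,0.0019],"trans": [0.2267,0.0248,0.2227],"finger_gap": 50}]'

```text
clock: 9.38
ee_pos: [468.7, -203.3, 171.8]
eef_rot: [[-0.904, 0.107, 0.415], [0.092, 0.994, -0.055], [-0.418, -0.012, -0.908]]
ft_force: [0.0, -0.7, -0.4]
width: 49.8
grip_force: 0.0
```

```bash
python3 - <<'E'
from h import *
from plant import bot
print(bot.observe()["qpos"])
d=np.array([np.cos(.074),-np.sin(.074),0]);z=.5*d+[0,0,-.866];F=frame([.074,.997,0],z)
g=np.array([483.5,-216,40])
rows([(F,g+19*z)])
c=bot.get_image("wrist"); import cv2,pickle; pickle.dump(c,open("w7.pkl","wb"))
h=cv2.inRange(cv2.cvtColor(c["pixels"],cv2.COLOR_RGB2HSV),(20,150,60),(35,255,255))
ys,xs=np.nonzero(h);print(xs.mean(),ys.mean(),ys.min(),ys.max(),len(xs),proj(c,[g,g+26*d,g-26*d]))
E
```

```text
[-0.78229389  0.38723931  2.08149648  0.69258321  0.40807816 -2.85396622]
-0.025 -0.092 -0.024 38.9 -9.0 145.4  dist 150.8 0.1
328.44711538461536 167.6881868131868 118 204 1456 [[310.58811383 173.07012924]
 [312.49068165 203.10312303]
 [308.45584557 139.23320319]]
```

```bash
python3 - <<'E'
from h import *
F=frame([.074,.997,0],[0,0,-1])
rows([(F,np.array([483.5,-216,160]))])
E
```

```text
-0.019 0.431 -0.03 -9.7 -10.5 17.5  dist 22.5 0.43
```

The rows are not in the units I measure in: shifts go in shares of 0.75 m and turns go in shares of pi rad. I convert before sending: 17 mm is 0.0227, 12 mm is 0.016, 0.43 rad is 0.1369.

Call:
nudge_tcp --steps '[{"r": [0,0.0318,0],"trans": [-0.004,-0.004,0],"finger_gap": 50},{"r": [0,0.0637,-0.0032],"trans": [-0.0067,-0.008,0.0067],"finger_gap": 50},{"r": [0,0.0955,-0.0064],"trans": [-0.0107,-0.0107,0.016],"finger_gap": 50},{"r": [-0.0064,0.1369,-0.0095],"trans": [-0.0133,-0.0133,0.0227],"finger_gap": 50},{"r": [-0.0064,0.1369,-0.0095],"trans": [-0.0133,-0.0133,0.0227],"finger_gap": 50},{"r": [-0.0064,0.1369,-0.0095],"trans": [-0.0133,-0.0133,0.0227],"finger_gap": 50},{"r": [-0.0064,0.1369,-0.0095],"trans": [-0.0133,-0.0133,0.0227],"finger_gap": 50},{"r": [-0.0064,0.1369,-0.0095],"trans": [-0.0133,-0.0133,0.0227],"finger_gap": 50}]'

```text
clock: 10.42
ee_pos: [482.0, -215.4, 160.5]
eef_rot: [[-0.997, 0.076, 0.001], [0.076, 0.997, 0.002], [-0.001, 0.002, -1.0]]
ft_force: [-0.3, 0.5, 0.2]
width: 50.3
grip_force: 0.0
```

```bash
python3 - <<'E'
from h import *
from plant import bot
print(bot.observe()["qpos"])
d=np.array([np.cos(.074),-np.sin(.074),0])
F=frame([.074,.997,0],[0,0,-1])
g=np.array([483.5,-216,40])
rows([(F,g+[0,0,-19])])
c=bot.get_image("wrist"); import cv2,pickle; pickle.dump(c,open("w7.pkl","wb"))
h=cv2.inRange(cv2.cvtColor(c["pixels"],cv2.COLOR_RGB2HSV),(20,150,60),(35,255,255))
n,l,st,ce=cv2.connectedComponentsWithStats(h);i=1+st[1:,4].argmax();print(st[i],ce[i],proj(c,[g,g+26*d,g-26*d]))
print("grip by wrist",onz(c,ce[i],43))
E
```

```text
[-0.6334682   0.49843449  1.74568937  0.00312766  0.89798455 -2.13000749]
0.002 0.001 -0.002 -1.4 -0.8 139.5  dist 139.5 0.0
[ 315  206   21   59 1215] [324.95226337 234.9563786 ] [[322.73762996 233.01065261]
 [322.85113379 266.82716609]
 [322.6194579  197.40748627]]
grip by wrist [ 484.26001836 -214.46909595   43.        ]
```

In the tool's units: 139 mm is 0.1853, 110 mm is 0.1467.

Call:
nudge_tcp --steps '[{"trans": [-0.0027,0,0.08],"finger_gap": 50},{"trans": [-0.0027,0,0.1467],"finger_gap": 50},{"trans": [-0.0027,0,0.1853],"finger_gap": 50},{"trans": [-0.0027,0,0.1853],"finger_gap": 50},{"trans": [-0.0027,0,0.1853],"finger_gap": 10},{"trans": [-0.0027,0,0.1853],"finger_gap": 10},{"trans": [-0.0027,0,0.1853],"finger_gap": 10},{"trans": [-0.0027,0,0.1853],"finger_gap": 10},{"trans": [-0.0027,0,0.1853],"finger_gap": 10}]' --grip_force 60

```text
clock: 11.6
ee_pos: [485.9, -216.1, 22.1]
eef_rot: [[-0.997, 0.076, 0.003], [0.076, 0.997, 0.001], [-0.003, 0.001, -1.0]]
ft_force: [1.1, 0.4, 3.3]
width: 14.1
grip_force: 58.6
```

```bash
python3 - <<'E'
from plant import bot
o=bot.observe();print(o["ee_pos"],o["ft_force"],o["torque"],o["qpos"])
E
```

```text
[ 485.86005698 -216.0618978    22.0555417 ] [1.05190153 0.43566855 3.32984073] [-0.05773725 -0.3151113  -0.01494453] [-0.63004511  0.74110163  1.81267677  0.00415508  0.58562825 -2.12858883]
```

Call:
nudge_tcp --steps '[{"trans": [0,0,-0.02],"finger_gap": 10},{"trans": [0,0,-0.0533],"finger_gap": 10},{"trans": [0.0133,0,-0.12],"finger_gap": 10},{"trans": [0.0533,0,-0.1867],"finger_gap": 10},{"trans": [0.0667,0,-0.2133],"finger_gap": 10},{"trans": [0.0667,0,-0.2133],"finger_gap": 10}]'

```text
clock: 12.35
ee_pos: [434.7, -212.1, 183.1]
eef_rot: [[-0.997, 0.076, 0.003], [0.076, 0.997, 0.0], [-0.003, 0.001, -1.0]]
ft_force: [-1.4, 0.1, -0.8]
width: 14.0
grip_force: 58.5
```

```bash
python3 - <<'E'
from h import *
from plant import bot
import cv2
m=np.array([625.2,43.5,150]);a=np.array([np.cos(.08),np.sin(.08),-1])/2**.5
F=frame([-np.sin(.08),np.cos(.08),0],np.array([-np.cos(.08),-np.sin(.08),-1]))
o=np.array([-36,0,-17.9])
T=lambda gap:m-a*(120+gap)-F@o
print(F,T(30));rows([(F,T(30))])
s=bot.observe();tip=s["ee_pos"]+s["eef_rot"]@(o-[120,0,0]);col=s["ee_pos"]+s["eef_rot"]@o
M=np.zeros((400,800,3),np.uint8)
for i,n in enumerate(("top","scene")):
    c=bot.get_image(n);u=proj(c,[tip,col]);x,y=(u.mean(0)-50).astype(int);print(n,u.round(1),x,y)
    M[:,i*400:i*400+400]=cv2.resize(c["pixels"][y:y+100,x:x+100,::-1],(400,400),interpolation=cv2.INTER_CUBIC)
cv2.imwrite("pics/d1.png",M)
E
```

```text
[[-7.04845246e-01 -7.99146940e-02 -7.04845246e-01]
 [-5.65082220e-02  9.96801706e-01 -5.65082220e-02]
 [ 7.07106781e-01  4.49058736e-18 -7.07106781e-01]] [481.48205434  31.97797353 268.86464992]
0.062 0.787 -0.148 -28.4 246.9 -85.6  dist 262.9 0.8
top [[421.1 232.7]
 [419.8 275.2]] 370 203
scene [[423.2 254.7]
 [406.3 284.5]] 364 219
```

In the tool's units: 247 mm is 0.3293, 180 mm is 0.24, 0.787 rad is 0.2505.

Call:
nudge_tcp --steps '[{"trans": [-0.0067,0.08,-0.0267],"finger_gap": 10},{"trans": [-0.0133,0.16,-0.0667],"finger_gap": 10},{"r": [0,0.0477,-0.0095],"trans": [-0.0267,0.24,-0.1067],"finger_gap": 10},{"r": [0.0064,0.0955,-0.0191],"trans": [-0.0373,0.3293,-0.1147],"finger_gap": 10},{"r": [0.0095,0.1432,-0.0286],"trans": [-0.0373,0.3293,-0.1147],"finger_gap": 10},{"r": [0.0159,0.191,-0.0382],"trans": [-0.0373,0.3293,-0.1147],"finger_gap": 10},{"r": [0.0197,0.2505,-0.0471],"trans": [-0.0373,0.3293,-0.1147],"finger_gap": 10},{"r": [0.0197,0.2505,-0.0471],"trans": [-0.0373,0.3293,-0.1147],"finger_gap": 10},{"r": [0.0197,0.2505,-0.0471],"trans": [-0.0373,0.3293,-0.1147],"finger_gap": 10},{"r": [0.0197,0.2505,-0.0471],"trans": [-0.0373,0.3293,-0.1147],"finger_gap": 10}]'

```text
clock: 13.7
ee_pos: [481.0, 31.9, 269.0]
eef_rot: [[-0.705, -0.08, -0.704], [-0.058, 0.997, -0.056], [0.707, 0.001, -0.708]]
ft_force: [0.9, 0.1, -0.9]
width: 14.0
grip_force: 58.8
```

```bash
cat > ins.py <<'E'
from h import *
from plant import bot
import cv2,sys
m=np.array([625.2,43.5,150]);a=np.array([np.cos(.08),np.sin(.08),-1])/2**.5
F=frame([-np.sin(.08),np.cos(.08),0],np.array([-np.cos(.08),-np.sin(.08),-1]))
o=np.array([-36,0,-17.9])
T=lambda gap:m-a*(120+gap)-F@o
s=bot.observe();tip=s["ee_pos"]+s["eef_rot"]@(o-[120,0,0]);col=s["ee_pos"]+s["eef_rot"]@o
G=np.stack([np.cross([-np.sin(.08),np.cos(.08),0],-a),[-np.sin(.08),np.cos(.08),0],-a])
print("tip in tube",G@(tip-m),"origin",G@(col-m),s["qpos"].round(2),s["ft_force"],s["torque"])
E
python3 - <<'E'
from ins import *
rows([(F,T(30)),(F,T(5)),(F,T(-15)),(F,T(-120))])
M=np.zeros((400,800,3),np.uint8)
for i,n in enumerate(("top","scene")):
    c=bot.get_image(n);u=proj(c,[tip,col,m]);x,y=(u.mean(0)-50).astype(int);print(n,u.round(1),x,y)
    M[:,i*400:i*400+400]=cv2.resize(c["pixels"][y:y+100,x:x+100,::-1],(400,400),interpolation=cv2.INTER_CUBIC)
cv2.imwrite("pics/d2.png",M)
E
```

```text
tip in tube [-0.16101703  0.0570471  30.39166463] origin [-2.28958029e-01 -6.62485143e-02  1.50391582e+02] [-0.09  0.67  1.3  -0.13  1.95 -1.74] [ 0.85723124  0.08009917 -0.85709793] [ 0.04968792 -0.38223225  0.00995756]
0.001 0.001 0.001 -0.4 0.1 -0.2  dist 0.5 0.0
0.001 0.001 0.001 -25.4 0.1 -0.2  dist 25.4 0.0
0.001 0.001 0.001 -45.4 0.0 -0.2  dist 45.4 0.0
0.001 0.001 0.001 -150.4 -0.1 -0.2  dist 150.4 0.0
top [[325.7 230.7]
 [329.4 254.7]
 [324.9 225.1]] 276 186
scene [[342.3 228.8]
 [332.8 231. ]
 [344.6 228.3]] 289 179
```

View pics/d2.png

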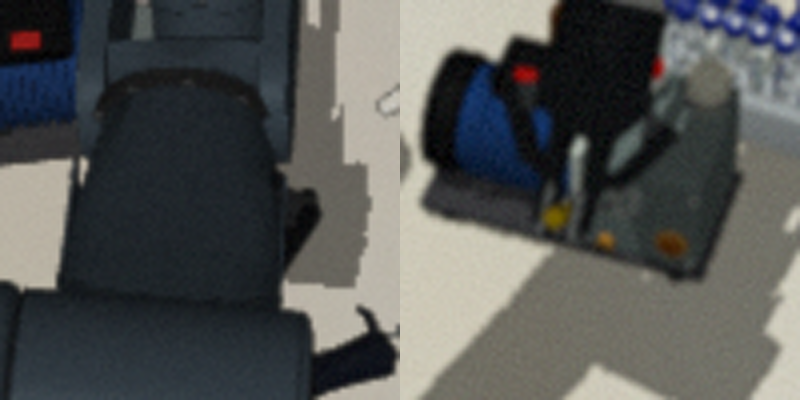

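The arm hides the tip in the top view; in the scene view the yellow handle end sits near (428,233), in line with the tube. From here I'll go by force feedback.

In the tool's units: -48 mm is -0.064, -42 mm is -0.056.

Call:
nudge_tcp --steps '[{"trans": [-0.02,0,0],"finger_gap": 10},{"trans": [-0.0373,0,0],"finger_gap": 10},{"trans": [-0.048,0,0],"finger_gap": 10},{"trans": [-0.056,0,0],"finger_gap": 10},{"trans": [-0.064,0,0],"finger_gap": 10},{"trans": [-0.064,0,0],"finger_gap": 10}]'

```text
clock: 14.55
ee_pos: [515.5, 34.7, 233.3]
eef_rot: [[-0.703, -0.081, -0.706], [-0.058, 0.997, -0.056], [0.709, 0.001, -0.706]]
ft_force: [-0.6, -0.7, -0.7]
width: 14.1
grip_force: 58.8
```

```bash
python3 ins.py
```

```text
tip in tube [ -1.29627289   0.269537   -19.32007343] origin [-1.04746200e+00  7.39508404e-02  1.00679509e+02] [-0.08  0.76  1.22 -0.12  1.94 -1.73] [-0.59979353 -0.65077676 -0.69020934] [-0.03426512 -0.5210382   0.04507882]
```

In the tool's units: -40 mm is -0.0533, -32 mm is -0.0427.

Call:
nudge_tcp --steps '[{"trans": [-0.0107,0,0],"finger_gap": 10},{"trans": [-0.0213,0,0],"finger_gap": 10},{"trans": [-0.032,0,0],"finger_gap": 10},{"trans": [-0.0427,0,0],"finger_gap": 10},{"trans": [-0.0533,0,0],"finger_gap": 10},{"trans": [-0.0533,0,0],"finger_gap": 10}]'

```text
clock: 15.3
ee_pos: [543.7, 37.1, 204.6]
eef_rot: [[-0.703, -0.081, -0.707], [-0.058, 0.997, -0.056], [0.709, 0.002, -0.705]]
ft_force: [0.3, 0.2, -1.3]
width: 14.4
grip_force: 58.8
```

```bash
python3 ins.py
```

```text
tip in tube [ -1.67892355   0.42293004 -59.57164709] origin [-1.37963003  0.20389134 60.42777976] [-0.08  0.83  1.15 -0.12  1.95 -1.73] [ 0.33591185  0.17687214 -1.27812678] [-0.03900233 -0.50464356  0.01554068]
```

In the tool's units: -53 mm is -0.0707, -48 mm is -0.064.

Call:
nudge_tcp --steps '[{"trans": [-0.0107,0,0],"finger_gap": 10},{"trans": [-0.0213,0,0],"finger_gap": 10},{"trans": [-0.032,0,0],"finger_gap": 10},{"trans": [-0.0427,0,0],"finger_gap": 10},{"trans": [-0.0533,0,0],"finger_gap": 10},{"trans": [-0.064,0,0],"finger_gap": 10},{"trans": [-0.0707,0,0],"finger_gap": 10},{"trans": [-0.0707,0,0],"finger_gap": 10}]'

```text
clock: 16.3
ee_pos: [580.8, 40.2, 167.4]
eef_rot: [[-0.703, -0.081, -0.707], [-0.058, 0.997, -0.056], [0.709, 0.002, -0.705]]
ft_force: [1.1, 0.6, 0.2]
width: 13.8
grip_force: 58.8
```

```bash
python3 ins.py
```

```text
tip in tube [  -1.62575512    0.49675006 -112.2187909 ] origin [-1.34900211  0.28525063  7.78070358] [-0.07  0.92  1.05 -0.11  1.96 -1.72] [1.07298511 0.55181091 0.1820451 ] [ 0.05275146 -0.4750364  -0.01129632]
```

In the tool's units: -9 mm is -0.012, -8 mm is -0.0107.

Call:
nudge_tcp --steps '[{"trans": [-0.004,0,0],"finger_gap": 10},{"trans": [-0.008,0,0],"finger_gap": 10},{"trans": [-0.0107,0,0],"finger_gap": 10},{"trans": [-0.012,0,0],"finger_gap": 10},{"trans": [-0.012,0,0],"finger_gap": 10}]'

```text
clock: 16.92
ee_pos: [587.0, 40.7, 161.5]
eef_rot: [[-0.703, -0.081, -0.706], [-0.058, 0.997, -0.056], [0.709, 0.002, -0.706]]
ft_force: [0.9, 0.2, -0.2]
width: 13.9
grip_force: 58.8
```

```bash
python3 ins.py
```

```text
tip in tube [  -1.38399666    0.49034117 -120.84672065] origin [-1.14522413  0.28703599 -0.84713042] [-0.07  0.93  1.03 -0.11  1.96 -1.72] [ 0.94841242  0.22678365 -0.2056174 ] [-2.08571645e-04 -4.62150248e-01  2.53361816e-02]
```

Nominally home, but no contact force yet; I'll keep feeling for the stop.

In the tool's units: -4 mm is -0.0053, -2 mm is -0.0027.

Call:
nudge_tcp --steps '[{"trans": [-0.0027,0,0],"finger_gap": 10},{"trans": [-0.0053,0,0],"finger_gap": 10},{"trans": [-0.0053,0,0],"finger_gap": 10}]'

```text
clock: 17.3
ee_pos: [587.0, 40.7, 161.4]
eef_rot: [[-0.696, -0.08, -0.713], [-0.057, 0.997, -0.057], [0.715, 0.001, -0.699]]
ft_force: [-7.6, -0.9, 6.7]
width: 14.3
grip_force: 59.0
```

```bash
python3 ins.py
```

```text
tip in tube [  -2.91256357    0.40472246 -121.06162806] origin [-1.50236112  0.26989079 -1.06999023] [-0.07  0.94  1.02 -0.11  1.97 -1.72] [-7.63596003 -0.91462037  6.74276849] [-0.10382128  1.2410817   0.10369424]
```

In the tool's units: -3 mm is -0.004, -2 mm is -0.0027.

Call:
nudge_tcp --steps '[{"trans": [-0.0027,0,0],"finger_gap": 10},{"trans": [-0.004,0,0],"finger_gap": 10},{"trans": [-0.004,0,0],"finger_gap": 10}]'

```text
clock: 17.68
ee_pos: [587.0, 40.7, 161.4]
eef_rot: [[-0.691, -0.08, -0.718], [-0.056, 0.997, -0.057], [0.72, 0.001, -0.694]]
ft_force: [-12.2, -2.2, 13.7]
width: 14.0
grip_force: 59.0
```

```bash
python3 ins.py
```

```text
tip in tube [  -4.01421662    0.34827568 -121.14717448] origin [-1.75309927  0.26785618 -1.16850603] [-0.07  0.94  1.02 -0.11  1.98 -1.72] [-12.22542056  -2.23277307  13.72567405] [-0.24662306  2.38995112  0.17026095]
```

Collar stopped at the computed home position with about 18 N. Now drawing it out.

In the tool's units: 180 mm is 0.24, 170 mm is 0.2267.

Call:
nudge_tcp --steps '[{"trans": [0.0067,0,0],"finger_gap": 10},{"trans": [0.02,0,0],"finger_gap": 10},{"trans": [0.04,0,0],"finger_gap": 10},{"trans": [0.06,0,0],"finger_gap": 10},{"trans": [0.08,0,0],"finger_gap": 10},{"trans": [0.1,0,0],"finger_gap": 10},{"trans": [0.12,0,0],"finger_gap": 10},{"trans": [0.14,0,0],"finger_gap": 10},{"trans": [0.16,0,0],"finger_gap": 10},{"trans": [0.18,0,0],"finger_gap": 10},{"trans": [0.2,0,0],"finger_gap": 10},{"trans": [0.2267,0,0],"finger_gap": 10},{"trans": [0.24,0,0],"finger_gap": 10},{"trans": [0.24,0,0],"finger_gap": 10},{"trans": [0.24,0,0],"finger_gap": 10}]'

```text
clock: 19.55
ee_pos: [465.5, 30.6, 283.9]
eef_rot: [[-0.703, -0.081, -0.706], [-0.058, 0.997, -0.056], [0.708, 0.002, -0.706]]
ft_force: [0.4, 0.1, -2.0]
width: 14.1
grip_force: 58.8
```

```bash
python3 ins.py
python3 - <<'E'
from h import *
# final: dipstick level along yaw w, tip under lens
L=np.array([610,359]);w=.45;d=np.array([np.cos(w),np.sin(w),0])
F=frame([-np.sin(w),np.cos(w),0],[0,0,-1]);o=np.array([-156,0,-17.9])
E=lambda back,z:np.r_[L,z]-back*d-F@o
print(E(0,110));rows([(F,E(180,290)),(F,E(180,110)),(F,E(0,110))])
E
```

```text
tip in tube [-1.07037426  0.18237556 51.94081878] origin [-8.36820345e-01 -2.23728338e-02  1.71940417e+02] [-0.09  0.63  1.33 -0.13  1.96 -1.75] [ 0.41518721  0.09059973 -2.03954059] [ 0.05049024 -0.40853782 -0.02677219]
[469.53025203 291.14537668  92.1       ]
0.147 -0.778 -0.349 92.2 194.4 109.7  dist 241.5 0.87
0.147 -0.778 -0.349 -35.3 194.1 236.7  dist 308.1 0.87
0.147 -0.778 -0.349 -153.9 259.0 117.9  dist 323.5 0.87
```

In the tool's units: 212 mm is 0.2827, 150 mm is 0.2, -0.778 rad is -0.2476.

Call:
nudge_tcp --steps '[{"r": [0.0095,-0.0493,-0.0223],"trans": [0.0133,0,0],"finger_gap": 10},{"r": [0.0191,-0.0987,-0.0446],"trans": [0.02,0.0267,0],"finger_gap": 10},{"r": [0.0286,-0.1487,-0.0668],"trans": [0.0133,0.08,0.04],"finger_gap": 10},{"r": [0.0376,-0.198,-0.0891],"trans": [0,0.1467,0.1067],"finger_gap": 10},{"r": [0.0468,-0.2476,-0.1111],"trans": [-0.0267,0.2,0.16],"finger_gap": 10},{"r": [0.0468,-0.2476,-0.1111],"trans": [-0.06,0.2533,0.2267],"finger_gap": 10},{"r": [0.0468,-0.2476,-0.1111],"trans": [-0.0907,0.2827,0.272],"finger_gap": 10},{"r": [0.0468,-0.2476,-0.1111],"trans": [-0.0907,0.2827,0.272],"finger_gap": 10},{"r": [0.0468,-0.2476,-0.1111],"trans": [-0.0907,0.2827,0.272],"finger_gap": 10},{"r": [0.0468,-0.2476,-0.1111],"trans": [-0.0907,0.2827,0.272],"finger_gap": 10},{"r": [0.0468,-0.2476,-0.1111],"trans": [-0.0907,0.2827,0.272],"finger_gap": 10}]'

```text
clock: 20.92
ee_pos: [353.5, 234.2, 93.7]
eef_rot: [[-0.901, -0.433, 0.004], [-0.433, 0.901, 0.001], [-0.004, -0.001, -1.0]]
ft_force: [0.0, -0.4, -1.8]
width: 13.9
grip_force: 58.8
```

```bash
python3 - <<'E'
from h import *
from plant import bot
C=np.array([-156,0,-17.9]);s=bot.observe();print(s["qpos"].round(2),"tip",s["ee_pos"]+s["eef_rot"]@C)
L=np.array([610,359]);w=.45;d=np.array([np.cos(w),np.sin(w),0])
F=frame([-np.sin(w),np.cos(w),0],[0,0,-1])
rows([(F,np.r_[L,110]-4*d-F@C)])
# re-measure lens in top and scene by ring detection, white-plate/lens region only
for n in("top","scene"):
    c=bot.get_image(n);print(n,proj(c,[610,359,215]))
    import cv2; cv2.imwrite(f"pics/f_{n}.png",c["pixels"][:,:,::-1])
g=cv2.cvtColor(cv2.imread("pics/f_top.png"),cv2.COLOR_BGR2GRAY)[190:262,175:255]
g=cv2.resize(g,None,fx=4,fy=4,interpolation=cv2.INTER_CUBIC)
h=cv2.HoughCircles(g,cv2.HOUGH_GRADIENT,1.5,80,param1=80,param2=25,minRadius=55,maxRadius=85)
c=bot.get_image("top")
for q in ([] if h is None else h[0][:3]): u=q[:2]/4+[175,190];print("circle",u,q[2]/4,onz(c,u,215))
E
```

```text
[ 0.32  0.53  2.05 -0.    0.56 -1.7 ] tip [494.04303572 301.7873024  112.18398508]
-0.001 0.004 -0.002 -125.2 1.0 2.1  dist 125.2 0.0
top [[211.19158665 225.45274594]]
scene [[254.4635301  187.50067235]]
circle [211.5625 225.4375] 15.4375 [610.03887962 357.97871443 215.        ]
circle [235.1875 218.6875] 14.7625 [628.96813923 293.30698224 215.        ]
```

In the tool's units: -125 mm is -0.1667, -120 mm is -0.16.

Call:
nudge_tcp --steps '[{"trans": [-0.0333,0.0013,0.0013],"finger_gap": 10},{"trans": [-0.0667,0.0013,0.0027],"finger_gap": 10},{"trans": [-0.1,0.0013,0.0027],"finger_gap": 10},{"trans": [-0.1267,0.0013,0.0027],"finger_gap": 10},{"trans": [-0.1467,0.0013,0.0027],"finger_gap": 10},{"trans": [-0.16,0.0013,0.0027],"finger_gap": 10},{"trans": [-0.1667,0.0013,0.0027],"finger_gap": 10},{"trans": [-0.1667,0.0013,0.0027],"finger_gap": 10},{"trans": [-0.1667,0.0013,0.0027],"finger_gap": 10},{"trans": [-0.1667,0.0013,0.0027],"finger_gap": 10}]'

```text
clock: 22.32
ee_pos: [463.4, 289.5, 90.3]
eef_rot: [[-0.9, -0.435, -0.001], [-0.435, 0.9, -0.001], [0.001, -0.0, -1.0]]
ft_force: [-1.1, -0.1, -0.7]
width: 14.1
grip_force: 58.8
```

```bash
python3 - <<'E'
from h import *
from plant import bot
import cv2
C=np.array([-156,0,-17.9]);s=bot.observe();print("tip",s["ee_pos"]+s["eef_rot"]@C,s["ft_force"],s["qvel"].round(4))
c=bot.get_image("top");f=c["pixels"][:,:,::-1];cv2.imwrite("pics/g_top.png",f)
g=cv2.cvtColor(np.ascontiguousarray(f),cv2.COLOR_BGR2GRAY)[190:262,175:255]
g=cv2.resize(g,None,fx=4,fy=4,interpolation=cv2.INTER_CUBIC)
h=cv2.HoughCircles(g,cv2.HOUGH_GRADIENT,1.5,80,param1=80,param2=25,minRadius=55,maxRadius=85)
for q in ([] if h is None else h[0][:3]): u=q[:2]/4+[175,190];print("circle",u,q[2]/4,onz(c,u,215))
E
```

```text
tip [603.92383466 357.38465057 108.03506853] [-1.12686538 -0.08382957 -0.69324547] [-0.0022  0.0003 -0.0029  0.0019 -0.     -0.0007]
circle [211.5625 225.4375] 15.5125 [610.03887962 357.97871443 215.        ]
circle [234.8125 217.5625] 14.8 [632.18334006 294.42528477 215.        ]
```

```bash
python3 - <<'E'
from plant import bot
print(bot.job_done())
E
```

```text
the job is handed in; nothing more can be done
None
```

The job is handed in at about 22 s, but no verdict came back. The magnifier is set in line and level. The dipstick went in until the collar stopped on the mouth (about 18 N), came out still gripped, and is held level, its computed tip about 6 mm from the lens centre and 108 mm above the bench; I never saw the tip in a picture after the grasp.

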